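Lay the brass cover plate face down at the yard sale

TASK

Take the brass switch cover plate out of its display stand and lay it face down, flat, in the middle of the blue felt mat, so that its dark back with the blank white sticker shows; which way its length runs does not matter. Let its edge rest on the mat before you let go of it (it may then tip over onto its face), rather than dropping it, and leave the other two plates standing in their stands.

Things in the scene. Friction and masses are not known exactly. Their poses are not given: they have to be found in the camera images.
- brass_plate_centre (a point): Centre of the brass-yellow switch cover plate, 8 mm thick (point x), 60 wide (y), 100 tall (z, up at start). Face looks along +x. Back (-x): dark steel, white sticker. Stands upright in a 9.6 mm slot of its own fixed wooden stand (52 x 90 mm, 20 high; slot floor 6 mm over the table). Lifts straight out; 0.19-0.3 kg; pinch it across width or thickness. Other plates at least 120 mm off.
- mat_middle (a point): Middle of the top of the fixed blue felt mat, 190 x 190 mm, 4 mm thick, flat on the table (its top is 4 mm above the table). Its z is up, x and y lie along the sides.
- white_plate_centre (a point): Centre of the white switch cover plate, 8 mm thick (point x), 60 wide (y), 100 tall (z, up at start). Face looks along +x. A bystander. Stands upright in a 9.6 mm slot of its own fixed wooden stand (52 x 90 mm, 20 high; slot floor 6 mm over the table). 
- red_plate_centre (a point): Centre of the red switch cover plate, 8 mm thick (point x), 60 wide (y), 100 tall (z, up at start). Face looks along +x. A bystander. Stands upright in a 9.6 mm slot of its own fixed wooden stand (52 x 90 mm, 20 high; slot floor 6 mm over the table). 
Not all that is in view belongs to the job. There is more than one size of the part that bears red_plate_centre; the job needs the largest.

How it is judged:
By the outcome, as a careful person would: the job done as asked, in the order asked, and still so for the second after the job is handed in, with the robot touching nothing.
It also fails if it takes over 38 s, if anything falls off the work surface, if the arm or the gripper's body presses on something with over 40 N, if the wrist force passes 120 N, or if a joint passes its speed limit or range.

ROBOT

A 6-joint arm with a two-finger parallel gripper is mounted at the origin on the work surface. World frame = base frame: x ahead of the robot, y to its left, z up, the work surface at z = 0. Lengths are in m, angles in rad, forces in N, time in s.
With the tool pointing down it reaches from about 0.3 to 0.775 m from the base axis. Payload 14.6 kg.
Tool frame: the origin (TCP) lies at the very end of the fingers, on their centre line; the grasp point (between the pads) lies 19 mm behind it; z points along the fingers, y is the direction in which the jaws open and shut (so a half turn about z gives the same grasp; the last joint's range is limited). The gripper opens to 94 mm and grips with 3 to 60 N. Pads are 16 mm wide; open, the fingers measure 119 mm over their backs; the gripper's body (75 mm by 177 mm) begins 78 mm behind the grasp point.
Start: joints at [1.224, 0.3, 1.521, -0, 1.321, -0.067], TCP at [0.152, 0.529, 0.205] pointing down, gripper open.
Joint ranges: [-3.03, 3.03], [-0.79, 2.21], [0.23, 2.52], [-1.04, 4.18], [0, 3.07], [-2.55, 2.55]. Speed limits (rad/s): [2.22, 2.22, 2.57, 3.14, 3.14, 3.14].

INTERFACE

Orientations are given as [roll, pitch, yaw] about the fixed x, y, z axes, in that order (R = Rz(yaw) Ry(pitch) Rx(roll)).
In Python, from station import status, camera, ctrl gives the robot as it stands. The module is installed in compiled form; this text tells all that it offers.
- The arm moves only by the shell command python3 -m jog 'ROWS' [FORCE]. ROWS is JSON, a list of rows, each a list of 7 numbers: the shift along the tool's x, y, z each as a share of 1000 mm, from -1 to 1, then the turn, a rotation vector about the tool's x, y, z each as a share of pi/2 rad, from -1 to 1, then the opening, from -1 (shut) to 1 (fully open), so that 0 is half open. A call has 1 to 20 rows; each row is the pose to reach, as a shift and turn from the pose measured when the call began, along the tool's axes at that moment; what a row does not reach only later rows make up. A row lasts 1/10 s, in which the tool goes at most 50 mm and 8.59 degrees, less where a joint would pass 70% of its speed; a pose out of reach is approached as far as the arm can. A call with a number of a shift or a turn outside -1 to 1 is refused whole. A call with a gripper value outside its range is refused whole. The fingers move at their own pace and stop on an object; FORCE is the grip in N (left out, the last holds). Time passes only in rows, so rows that repeat a pose let the fingers close. It gives the time, the measured TCP pose, the force and the opening at its end, in the units of the state.
- status.get_obs(): the state, without advancing time (a new reading comes with each control period).
- camera(name): name is "scene" or "top"; returns a dict with "image" (384x512x3 uint8, red, green, blue), "fx", "fy", "cx", "cy" (pixels), "world_from_camera" (4x4, takes a point from camera to world coordinates). Camera axes: x right, y down, z forward; pixel columns grow to the right and rows downward; lengths in m; the calibration is good to about 2 mm. A picture is of the moment at which its call begins. There is no depth.
- ctrl.hand_in(): hands the job in, once; it reports no verdict.
The state is a dict: "time_s": time; "qpos": joint angles; "joint_vel": joint speeds; "tau": joint torques, N m; "ee_pos": TCP position; "eef_rot": TCP orientation; "force": force on the tool from outside, world axes, zero at the start; "moment": the same for the moment, N m; "grip_width": finger opening in m.
Only numpy, scipy, OpenCV 4.12 (cv2) and the standard library are available. Lean on these libraries where they do the work, as an engineer would, in place of code of your own. Each camera call takes 0.05 s, during which the arm holds its last target.

## Working session

There is one attempt and no reset: what is moved stays moved. The work goes in short steps, Python scripts to look and compute and a shell command to move; the robot and the scene stay as the last step left them, time stands still between calls to the robot, and variables do not carry over. Pictures are saved under pics/ and viewed, and the job is handed in when it is done.

```bash
mkdir -p pics; python3 - <<'E'
from station import status,camera
import cv2,json,numpy as np
o=status.get_obs();print({k:np.round(v,3).tolist() for k,v in o.items()})
for n in("scene","top"):
    c=camera(n);cv2.imwrite(f"pics/{n}0.png",c["image"][:,:,::-1])
    np.save(f"pics/{n}.npy",c["world_from_camera"]);print(n,c["fx"],c["fy"],c["cx"],c["cy"],np.round(c["world_from_camera"],4).tolist())
E
```

```text
{'time_s': 0.0, 'qpos': [1.224, 0.3, 1.522, -0.0, 1.321, -0.067], 'joint_vel': [-0.0, -0.001, -0.0, -0.0, -0.001, 0.0], 'tau': [0.001, -53.181, -35.274, 0.071, 0.024, -0.0], 'ee_pos': [0.152, 0.528, 0.205], 'eef_rot': [-3.14, -0.0, 2.862], 'force': [0.201, 0.055, 0.063], 'moment': [0.088, 0.001, -0.021], 'grip_width': 0.094}
scene 420.7675064201965 420.7675064201965 252.0303198364179 192.3325722512688 [[-0.4174, 0.7366, -0.5321, 1.0692], [0.9087, 0.344, -0.2366, 0.3264], [0.0088, -0.5823, -0.8129, 0.8566], [0.0, 0.0, 0.0, 1.0]]
top 446.6614714820407 446.6614714820407 254.01548433231832 188.94867879283163 [[0.0115, -0.9859, 0.1669, 0.3726], [-0.9998, -0.0092, 0.015, 0.0934], [-0.0132, -0.1671, -0.9859, 1.3317], [0.0, 0.0, 0.0, 1.0]]
```

View pics/scene0.png

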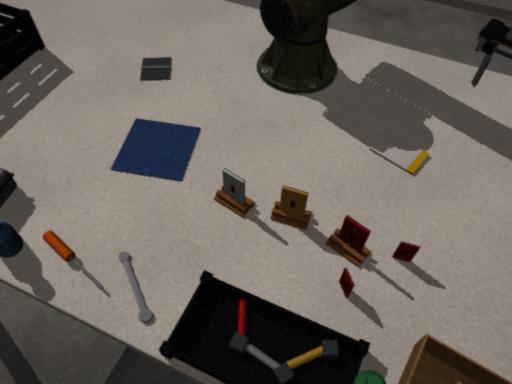

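View pics/top0.png

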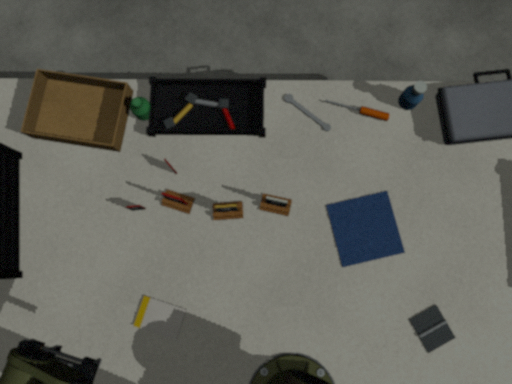

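The scene view shows the brass plate at about (293,203), the white one at (233,186), the red in a stand at (353,236), and two loose smaller red decoys at (405,251) and (346,282). The mat is at (157,150). Next I'll enlarge these.

```bash
python3 - <<'E'
import cv2
s=cv2.imread("pics/scene0.png");cv2.imwrite("pics/cs.png",cv2.resize(s[160:300,205:405],None,fx=4,fy=4,interpolation=cv2.INTER_CUBIC))
t=cv2.imread("pics/top0.png");cv2.imwrite("pics/ct.png",cv2.resize(t[150:250,150:300],None,fx=5.3333,fy=5.3333,interpolation=cv2.INTER_CUBIC))
E
```

```text
(no output)
```

View pics/cs.png

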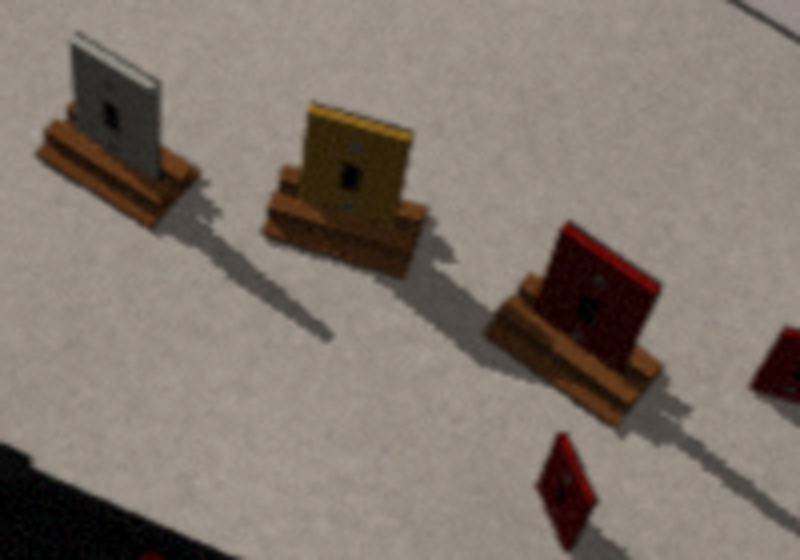

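View pics/ct.png

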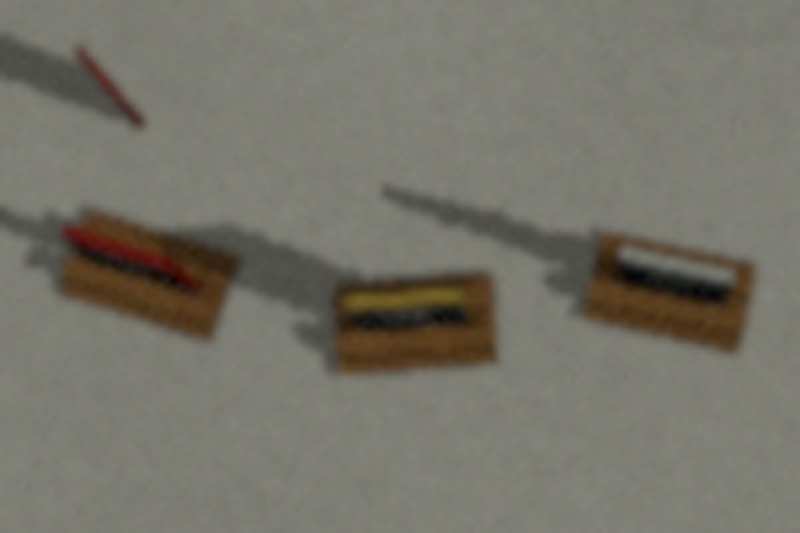

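```bash
cat >h.py <<'E'
import numpy as np,cv2
K={"scene":(420.7675,252.03,192.333),"top":(446.66147,254.0155,188.9487)}
def w(n,u,v,z):
    T=np.load(f"pics/{n}.npy");f,cx,cy=K[n]
    d=T[:3,:3]@np.array([(u-cx)/f,(v-cy)/f,1]);p=T[:3,3];return p+d*(z-p[2])/d[2]
def pj(n,X):
    T=np.load(f"pics/{n}.npy");f,cx,cy=K[n]
    c=T[:3,:3].T@(np.array(X)-T[:3,3]);return c[0]/c[2]*f+cx,c[1]/c[2]*f+cy
E
python3 - <<'E'
from h import *
np.set_printoptions(precision=4,suppress=True)
for n in K:
    im=cv2.imread(f"pics/{n}0.png");h=cv2.cvtColor(im,cv2.COLOR_BGR2HSV)
    m=cv2.inRange(h,(100,120,40),(125,255,255));
    k,l,st,ce=cv2.connectedComponentsWithStats(m);i=1+st[1:,4].argmax()
    cs=cv2.findContours((l==i).astype('u1'),0,2)[0][0][:,0]
    P=np.array([w(n,u,v,.004)[:2] for u,v in cs],np.float32)
    print(n,"mat",cv2.minAreaRect(P))
f=lambda u,v:(150+u/5.3333-.4,150+v/5.3333-.4)
g=lambda u,v:(205+u/4-.4,160+v/4-.4)
print("top edge (top cam)",[w("top",*f(*p),.106) for p in[(343,300),(465,297)]])
print("stand",[w("top",*f(*p),.02) for p in[(335,288),(490,273),(497,362),(337,373)]])
print("top edge front (scene)",[w("scene",*g(*p),.106) for p in[(308,111),(411,137)]])
print("top edge back (scene)",[w("scene",*g(*p),.106) for p in[(312,102),(413,129)]])
print("white",[w("top",*f(*p),.106) for p in[(618,252),(737,272)]],"red",[w("top",*f(*p),.106) for p in[(65,235),(195,285)]])
E
```

```text
scene mat ((0.4842875897884369, -0.21503835916519165), (0.18582069873809814, 0.1861787885427475), 13.681519508361816)
top mat ((0.48317596316337585, -0.21443821489810944), (0.18225924670696259, 0.1829250305891037), 13.705881118774414)
top edge (top cam) [array([0.5317, 0.2225, 0.106 ]), array([0.5338, 0.1592, 0.106 ])]
stand [array([0.5495, 0.2362, 0.02  ]), array([0.5587, 0.1501, 0.02  ]), array([0.5091, 0.1454, 0.02  ]), array([0.5021, 0.2338, 0.02  ])]
top edge front (scene) [array([0.5378, 0.1616, 0.106 ]), array([0.5302, 0.2195, 0.106 ])]
top edge back (scene) [array([0.5311, 0.1613, 0.106 ]), array([0.5247, 0.2186, 0.106 ])]
white [array([0.5582, 0.08  , 0.106 ]), array([0.5483, 0.0181, 0.106 ])] red [array([0.5644, 0.3688, 0.106 ]), array([0.5388, 0.2998, 0.106 ])]
```

```bash
cat >>h.py <<'E'
from scipy.spatial.transform import Rotation as Ro
def tgt(g,th,psi,d=.019):
    th,psi=np.radians([th,psi]);n=np.array([np.cos(psi),np.sin(psi),0]);y=np.array([-np.sin(psi),np.cos(psi),0])
    z=np.sin(th)*n-np.cos(th)*np.array([0,0,1]);x=np.cross(y,z)
    return np.array(g)+d*z,np.c_[x,y,z]
def rel(g,th,psi,back=0):
    from station import status
    o=status.get_obs();R0=Ro.from_euler('xyz',o["eef_rot"]).as_matrix();p,R=tgt(g,th,psi);p=p-back*R[:,2]
    r=[*(R0.T@(p-o["ee_pos"])),*(Ro.from_matrix(R0.T@R).as_rotvec()/(np.pi/2))]
    print("tcp",np.round(p,4),"row",np.round(r,4).tolist())
E
python3 -c "
from h import *
rel([.531,.1905,.081],30,5,.1)"
```

```text
tcp [0.4907 0.187  0.1511] row [-0.42, -0.2345, 0.054, -0.0618, -0.3297, -0.2281]
```

```bash
R=0; python3 -m jog '[[-0.42,-0.2345,0.054,-0.0618,-0.3297,-0.2281,1],[-0.42,-0.2345,0.054,-0.0618,-0.3297,-0.2281,1],[-0.42,-0.2345,0.054,-0.0618,-0.3297,-0.2281,1],[-0.42,-0.2345,0.054,-0.0618,-0.3297,-0.2281,1],[-0.42,-0.2345,0.054,-0.0618,-0.3297,-0.2281,1],[-0.42,-0.2345,0.054,-0.0618,-0.3297,-0.2281,1],[-0.42,-0.2345,0.054,-0.0618,-0.3297,-0.2281,1],[-0.42,-0.2345,0.054,-0.0618,-0.3297,-0.2281,1],[-0.42,-0.2345,0.054,-0.0618,-0.3297,-0.2281,1],[-0.42,-0.2345,0.054,-0.0618,-0.3297,-0.2281,1],[-0.42,-0.2345,0.054,-0.0618,-0.3297,-0.2281,1],[-0.42,-0.2345,0.054,-0.0618,-0.3297,-0.2281,1],[-0.42,-0.2345,0.054,-0.0618,-0.3297,-0.2281,1],[-0.42,-0.2345,0.054,-0.0618,-0.3297,-0.2281,1]]' 50
python3 - <<'E'
from h import *
from station import camera,status
rel([.531,.1905,.081],30,5)
print(status.get_obs()["qpos"])
for n,(a,b,c,d) in {"scene":(130,230,230,370),"top":(140,260,150,330)}.items():
    cv2.imwrite(f"pics/{n}1.png",cv2.resize(camera(n)["image"][a:b,c:d,::-1],None,fx=4,fy=4,interpolation=cv2.INTER_CUBIC))
E
```

```text
time_s: 1.5
ee_pos: [0.4901, 0.188, 0.1513]
eef_rot: [3.141, 0.524, -3.053]
force: [-0.1, 0.1, 0.0]
grip_width: 0.0943
tcp [0.5405 0.1913 0.0645] row [-0.0003, -0.0012, 0.1004, 0.0006, 0.0001, 0.0009]
[ 0.36734591  0.0647456   2.02874118 -0.26295966  0.55672549 -1.10344091]
```

View pics/scene1.png

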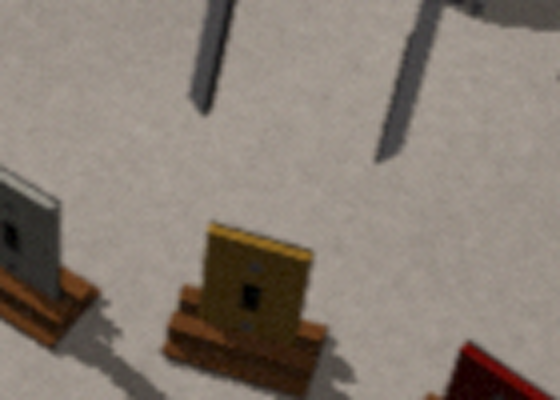

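View pics/top1.png

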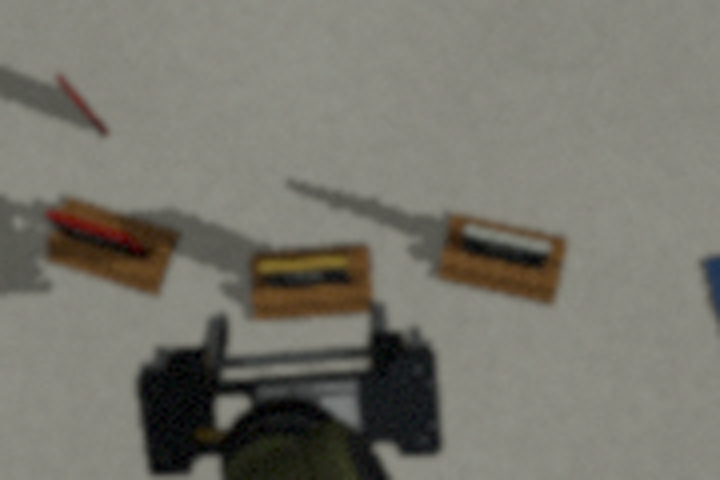

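The fingers straddle the brass plate: crop scene x 205 and 390 either side of the plate at 205–310. The plate between white and red in a stand is the only brass one. I'll advance along the fingers.

```bash
python3 -m jog '[[0,-0.001,0.03,0,0,0,1],[0,-0.001,0.06,0,0,0,1],[0,-0.001,0.09,0,0,0,1],[0,-0.001,0.1,0,0,0,1],[0,-0.001,0.1,0,0,0,1]]' 50
python3 - <<'E'
from h import *
from station import camera,status
rel([.531,.1905,.081],30,5)
for n,(a,b,c,d) in {"scene":(130,230,230,370),"top":(140,260,150,330)}.items():
    cv2.imwrite(f"pics/{n}2.png",cv2.resize(camera(n)["image"][a:b,c:d,::-1],None,fx=4,fy=4,interpolation=cv2.INTER_CUBIC))
E
```

```text
time_s: 2.1
ee_pos: [0.5397, 0.1914, 0.0638]
eef_rot: [-3.141, 0.522, -3.052]
force: [1.0, -0.8, 0.2]
grip_width: 0.0936
tcp [0.5405 0.1913 0.0645] row [-0.001, -0.0002, -0.0003, 0.0003, -0.0011, 0.0012]
```

View pics/scene2.png

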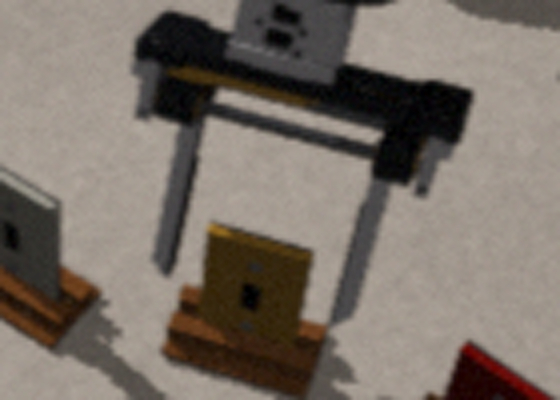

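View pics/top2.png

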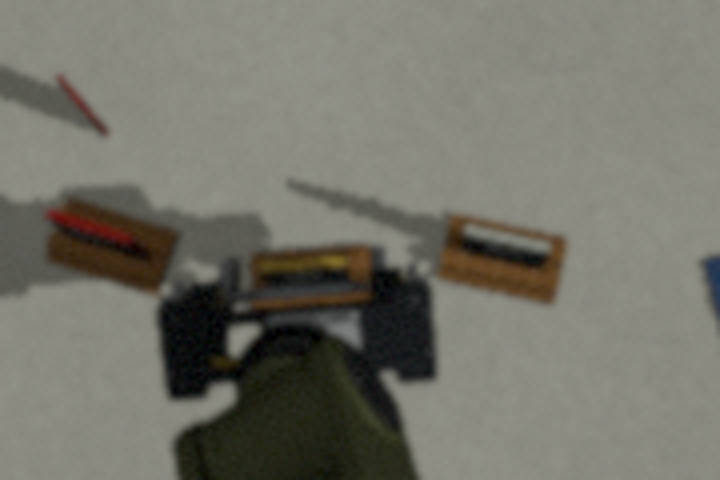

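Fingers are on both sides of the plate and centred. Closing now.

```bash
python3 -m jog '[[0,0,0,0,0,0,0.35],[0,0,0,0,0,0,0.3],[0,0,0,0,0,0,-0.2],[0,0,0,0,0,0,-0.2],[0,0,0,0,0,0,-0.2],[0,0,0,0,0,0,-0.2],[0,0,0,0,0,0,-0.2],[0,0,0,0,0,0,-0.2]]' 50
python3 -c "
from h import *
rel([.531,.1905,.111],30,5)"
```

```text
time_s: 3.0
ee_pos: [0.5402, 0.1916, 0.0659]
eef_rot: [3.141, 0.525, -3.053]
force: [-0.5, -0.4, 3.8]
grip_width: 0.0597
tcp [0.5405 0.1913 0.0945] row [-0.0146, -0.0003, -0.0246, 0.0008, 0.0009, 0.0009]
```

```bash
python3 -m jog '[[-0.005,0,-0.0087,0,0,0,-0.2],[-0.01,0,-0.0173,0,0,0,-0.2],[-0.015,0,-0.026,0,0,0,-0.2],[-0.02,0,-0.0346,0,0,0,-0.2],[-0.025,0,-0.0433,0,0,0,-0.2],[-0.035,0,-0.0606,0,0,0,-0.2],[-0.045,0,-0.078,0,0,0,-0.2],[-0.055,0,-0.0953,0,0,0,-0.2],[-0.065,0,-0.1126,0,0,0,-0.2],[-0.075,0,-0.13,0,0,0,-0.2],[-0.075,0,-0.13,0,0,0,-0.2]]' 50
python3 - <<'E'
from h import *
from station import camera,status
print(status.get_obs()["qpos"])
for n,(a,b,c,d) in {"scene":(90,240,200,400),"top":(140,260,150,330)}.items():
    cv2.imwrite(f"pics/{n}3.png",cv2.resize(camera(n)["image"][a:b,c:d,::-1],None,fx=4,fy=4,interpolation=cv2.INTER_CUBIC))
E
```

```text
time_s: 4.1
ee_pos: [0.5407, 0.1919, 0.2193]
eef_rot: [3.14, 0.529, -3.053]
force: [0.4, -0.6, -3.1]
grip_width: 0.0596
[ 0.33446945  0.08111004  1.83797855 -0.18606897  0.71448606 -1.21617524]
```

View pics/scene3.png

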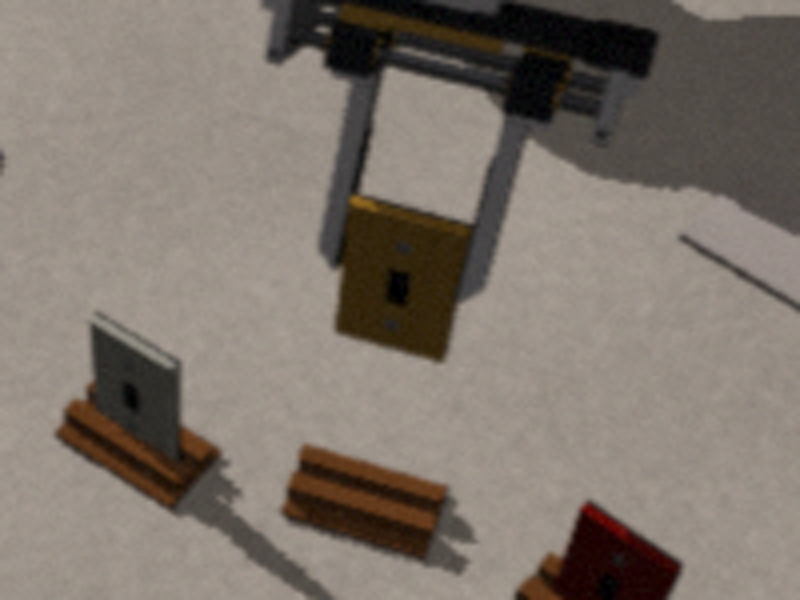

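```bash
cat >>h.py <<'E'
def corners(phi,psi,g,r,face=True):
    # plate top leaning by phi(deg) from vertical toward n; g on plate mid-thickness, r from bottom
    phi,psi=np.radians([phi,psi]);n=np.array([np.cos(psi),np.sin(psi),0]);y=np.array([-np.sin(psi),np.cos(psi),0]);k=np.array([0,0,1])
    up=np.cos(phi)*k+np.sin(phi)*n;nn=np.cos(phi)*n-np.sin(phi)*k
    return [np.array(g)+up*(a-r)+nn*b+s*.03*y for b in(.004,-.004) for a in (.1,0) for s in(-1,1)]
E
python3 - <<'E'
from h import *
from station import status
o=status.get_obs();R=Ro.from_euler('xyz',o["eef_rot"]).as_matrix();g=o["ee_pos"]-.019*R[:,2];print(g)
for phi in(-5,0,5): print(phi,[np.round((np.array(pj("scene",c))-[200,90])*4+1.5).tolist() for c in corners(phi,5,g,.0764)][:6])
rel([.4835+.02*np.cos(np.radians(-24)),-.2145+.02*np.sin(np.radians(-24)),.23],30,-24)
E
```

```text
[0.53018175 0.19064833 0.23213119]
-5 [[349.0, 202.0], [470.0, 234.0], [330.0, 342.0], [440.0, 373.0], [354.0, 191.0], [474.0, 223.0]]
0 [[348.0, 205.0], [469.0, 237.0], [334.0, 334.0], [443.0, 365.0], [353.0, 194.0], [473.0, 225.0]]
5 [[347.0, 209.0], [468.0, 241.0], [338.0, 324.0], [447.0, 355.0], [352.0, 196.0], [472.0, 228.0]]
tcp [ 0.5104 -0.2265  0.2135] row [0.0584, -0.4137, -0.0315, 0.1621, 0.0007, 0.2799]
```

```bash
python3 -m jog '[[0.002,-0.015,-0.001,0.006,0,0.01,-0.2],[0.006,-0.04,-0.003,0.016,0,0.028,-0.2],[0.01,-0.07,-0.005,0.028,0,0.047,-0.2],[0.014,-0.1,-0.0075,0.04,0,0.068,-0.2],[0.0185,-0.13,-0.01,0.051,0,0.088,-0.2],[0.0225,-0.16,-0.012,0.063,0,0.108,-0.2],[0.027,-0.19,-0.0145,0.075,0,0.129,-0.2],[0.031,-0.22,-0.017,0.086,0,0.149,-0.2],[0.035,-0.25,-0.019,0.098,0,0.169,-0.2],[0.0395,-0.28,-0.021,0.11,0,0.189,-0.2],[0.044,-0.31,-0.0235,0.121,0,0.21,-0.2],[0.048,-0.34,-0.026,0.133,0,0.23,-0.2],[0.052,-0.37,-0.028,0.145,0,0.25,-0.2],[0.0565,-0.4,-0.03,0.157,0,0.27,-0.2],[0.0584,-0.4137,-0.0315,0.1621,0.0007,0.2799,-0.2],[0.0584,-0.4137,-0.0315,0.1621,0.0007,0.2799,-0.2],[0.0584,-0.4137,-0.0315,0.1621,0.0007,0.2799,-0.2]]' 50
python3 - <<'E'
from h import *
from station import status
print(status.get_obs()["qpos"])
rel([.4835+.02*np.cos(np.radians(-24)),-.2145+.02*np.sin(np.radians(-24)),.2],-40,-24)
E
```

```text
time_s: 5.9
ee_pos: [0.5101, -0.2261, 0.213]
eef_rot: [3.141, 0.523, 2.723]
force: [0.1, 0.7, -2.1]
grip_width: 0.0598
[-0.50340578  0.04166604  1.89320863  0.06679573  0.68677626 -1.69565982]
tcp [ 0.4906 -0.2177  0.1854] row [0.0321, -0.0003, 0.0132, 0.0001, 0.7771, 0.0]
```

```bash
python3 -m jog '[[0.003,0,0.001,0,0.07,0,-0.2],[0.006,0,0.002,0,0.14,0,-0.2],[0.009,0,0.004,0,0.21,0,-0.2],[0.012,0,0.005,0,0.28,0,-0.2],[0.015,0,0.006,0,0.35,0,-0.2],[0.018,0,0.007,0,0.42,0,-0.2],[0.02,0,0.008,0,0.49,0,-0.2],[0.023,0,0.01,0,0.56,0,-0.2],[0.026,0,0.011,0,0.63,0,-0.2],[0.029,0,0.012,0,0.7,0,-0.2],[0.032,0,0.013,0,0.777,0,-0.2],[0.032,0,0.013,0,0.777,0,-0.2],[0.032,0,0.013,0,0.777,0,-0.2]]' 50
python3 - <<'E'
from h import *
from station import camera,status
o=status.get_obs();R=Ro.from_euler('xyz',o["eef_rot"]).as_matrix();g=o["ee_pos"]-.019*R[:,2];print(g,o["qpos"])
for phi in(65,70,75): print(phi,[np.round((np.array(pj("scene",c))-[80,50])*4+1.5).tolist() for c in corners(phi,-24,g,.0764)])
for n,(a,b,c,d) in {"scene":(50,200,80,280),"top":(140,290,280,450)}.items():
    cv2.imwrite(f"pics/{n}4.png",cv2.resize(camera(n)["image"][a:b,c:d,::-1],None,fx=4,fy=4,interpolation=cv2.INTER_CUBIC))
E
```

```text
time_s: 7.2
ee_pos: [0.4912, -0.2168, 0.1851]
eef_rot: [3.141, -0.695, 2.724]
force: [0.2, 0.4, -1.5]
grip_width: 0.059
[ 0.50227486 -0.22177055  0.19970312] [-0.46779     0.73199325  1.07332813 -0.0357558   2.03042999 -1.62525691]
65 [[158.0, 163.0], [215.0, 218.0], [304.0, 152.0], [361.0, 203.0], [160.0, 151.0], [217.0, 206.0], [307.0, 141.0], [363.0, 191.0]]
70 [[159.0, 166.0], [215.0, 221.0], [307.0, 142.0], [363.0, 193.0], [159.0, 154.0], [216.0, 209.0], [308.0, 131.0], [365.0, 181.0]]
75 [[159.0, 169.0], [215.0, 224.0], [308.0, 133.0], [365.0, 183.0], [159.0, 157.0], [215.0, 212.0], [309.0, 121.0], [366.0, 172.0]]
```

View pics/scene4.png

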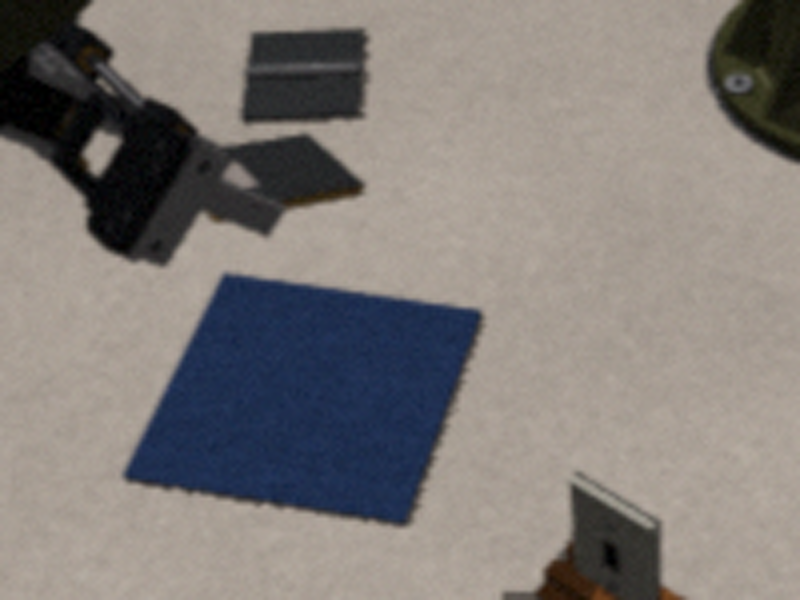

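View pics/top4.png

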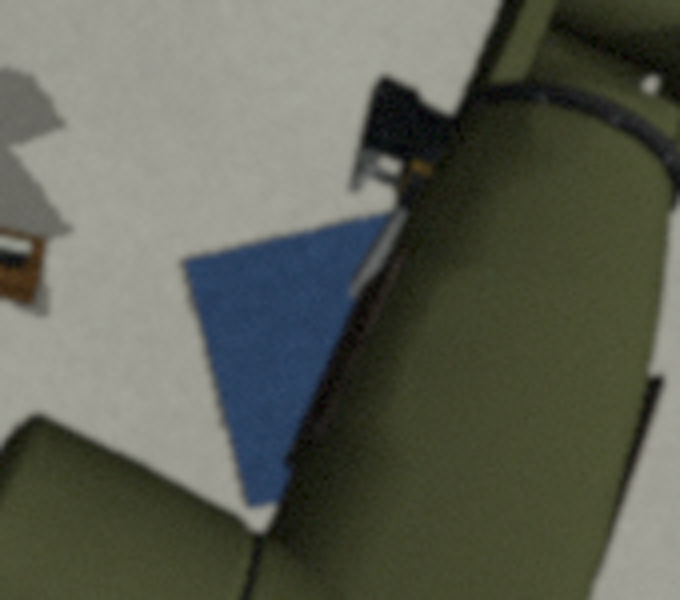

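```bash
python3 - <<'E'
from h import *
a=np.radians(-24)
rel([.4835+.0223*np.cos(a),-.2145+.0223*np.sin(a),.04],-44,-24)
E
```

```text
tcp [ 0.4918 -0.2182  0.0263] row [-0.1034, -0.0007, 0.1226, -0.0003, 0.0476, 0.0003]
```

```bash
python3 -m jog '[[-0.01,0,0.012,0,0.005,0,-0.2],[-0.025,0,0.03,0,0.012,0,-0.2],[-0.04,0,0.047,0,0.018,0,-0.2],[-0.055,0,0.065,0,0.025,0,-0.2],[-0.07,0,0.083,0,0.032,0,-0.2],[-0.085,0,0.1,0,0.039,0,-0.2],[-0.095,0,0.113,0,0.044,0,-0.2],[-0.1,0,0.119,0,0.046,0,-0.2],[-0.1034,-0.0007,0.1226,0,0.0476,0,-0.2],[-0.1034,-0.0007,0.1226,0,0.0476,0,-0.2],[-0.1034,-0.0007,0.1226,0,0.0476,0,-0.2]]' 50
python3 - <<'E'
from h import *
from station import camera,status
a=np.radians(-24)
rel([.4835+.0223*np.cos(a),-.2145+.0223*np.sin(a),.029],-44,-24)
o=status.get_obs();R=Ro.from_euler('xyz',o["eef_rot"]).as_matrix();g=o["ee_pos"]-.019*R[:,2];print(g,o["force"])
for phi in(70,74,78): print(phi,[np.round((np.array(pj("scene",c))-[100,90])*5+2).tolist() for c in corners(phi,-24,g,.0764)])
cv2.imwrite("pics/scene5.png",cv2.resize(camera("scene")["image"][90:200,100:250,::-1],None,fx=5,fy=5,interpolation=cv2.INTER_CUBIC))
E
```

```text
time_s: 8.4
ee_pos: [0.4921, -0.2184, 0.0271]
eef_rot: [-3.142, -0.766, 2.723]
force: [-0.3, 0.1, -1.1]
grip_width: 0.0594
tcp [ 0.4918 -0.2182  0.0153] row [-0.0079, 0.0001, 0.0087, -0.0003, 0.0009, 0.0003]
[ 0.50416003 -0.22376471  0.04077149] [-0.29660235  0.09245246 -1.05652823]
70 [[169.0, 247.0], [232.0, 313.0], [329.0, 207.0], [393.0, 268.0], [170.0, 234.0], [234.0, 300.0], [331.0, 195.0], [395.0, 256.0]]
74 [[169.0, 249.0], [233.0, 315.0], [331.0, 199.0], [395.0, 260.0], [169.0, 237.0], [233.0, 303.0], [332.0, 187.0], [396.0, 249.0]]
78 [[169.0, 252.0], [233.0, 318.0], [332.0, 191.0], [396.0, 252.0], [169.0, 240.0], [233.0, 306.0], [332.0, 179.0], [396.0, 241.0]]
```

View pics/scene5.png

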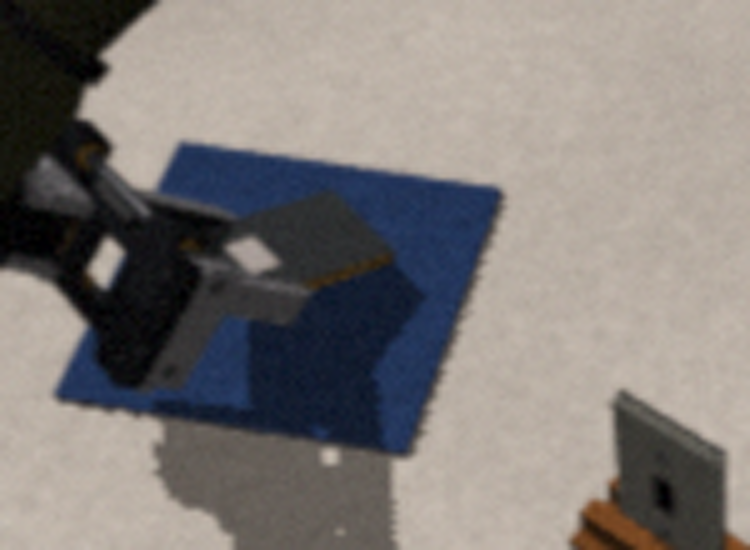

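The dark back with the white sticker is up, and the plate tilt is as planned (edge corners at (330,190) and (394,250) match about 73°). Lowering to contact.

```bash
python3 -m jog '[[-0.002,0,0.002,0,0,0,-0.2],[-0.004,0,0.0045,0,0,0,-0.2],[-0.006,0,0.0065,0,0,0,-0.2],[-0.007,0,0.0077,0,0,0,-0.2],[-0.0075,0,0.0083,0,0,0,-0.2],[-0.008,0,0.0088,0,0,0,-0.2],[-0.008,0,0.0088,0,0,0,-0.2]]' 50
python3 -c "
from station import status
o=status.get_obs();print(o['moment'],o['force'])"
```

```text
time_s: 9.15
ee_pos: [0.4919, -0.2183, 0.0159]
eef_rot: [-3.142, -0.766, 2.723]
force: [1.1, -0.7, 5.0]
grip_width: 0.0595
[ 0.30334904  0.54467493 -0.01434899] [ 1.07615819 -0.68801791  4.98078298]
```

Contact is confirmed: the vertical force went from about -1 to +5 N. Releasing.

```bash
python3 -m jog '[[0,0,0,0,0,0,0.3],[0,0,0,0,0,0,0.4],[0,0,0,0,0,0,0.5],[0,0,0,0,0,0,0.6],[0,0,0,0,0,0,0.8],[0,0,0,0,0,0,0.9],[0,0,0,0,0,0,0.9],[0,0,0,0,0,0,0.9]]'
python3 - <<'E'
from h import *
from station import camera
cv2.imwrite("pics/scene6.png",cv2.resize(camera("scene")["image"][90:200,100:250,::-1],None,fx=5,fy=5,interpolation=cv2.INTER_CUBIC))
E
```

```text
time_s: 9.95
ee_pos: [0.4919, -0.2183, 0.0159]
eef_rot: [-3.142, -0.766, 2.723]
force: [0.3, 0.0, 0.4]
grip_width: 0.0895
```

View pics/scene6.png

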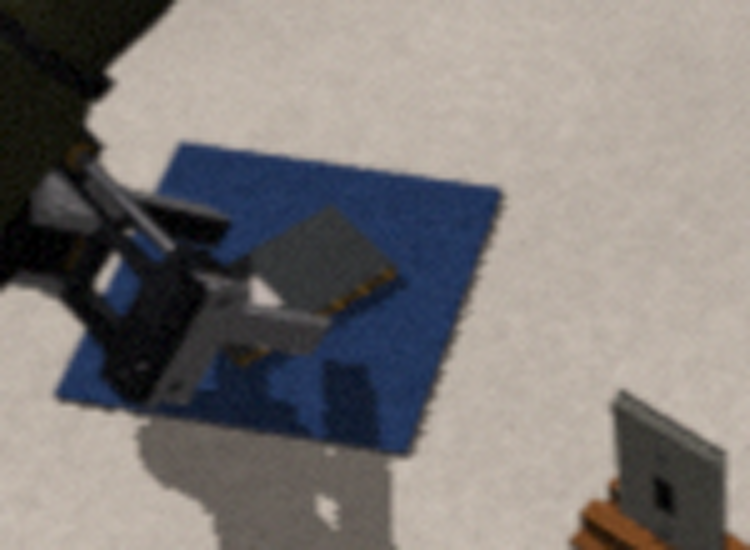

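```bash
python3 -m jog '[[0.003,0,-0.003,0,0,0,0.9],[0.01,0,-0.011,0,0,0,0.9],[0.03,0,-0.032,0,0,0,0.9],[0.06,0,-0.065,0,0,0,0.9],[0.09,0,-0.097,0,0,0,0.9],[0.12,0,-0.13,0,0,0,0.9],[0.12,0.05,-0.13,0,0,0,0.9],[0.12,0.1,-0.13,0,0,0,0.9],[0.12,0.15,-0.13,0,0,0,0.9],[0.12,0.2,-0.13,0,0,0,0.9],[0.12,0.25,-0.13,0,0,0,0.9],[0.12,0.3,-0.13,0,0,0,0.9],[0.12,0.3,-0.13,0,0,0,0.9],[0.12,0.3,-0.13,0,0,0,0.9]]'
python3 - <<'E'
from h import *
from station import camera
for n,(a,b,c,d) in {"scene":(90,200,100,250),"top":(170,280,300,450)}.items():
    im=camera(n)["image"][:,:,::-1];cv2.imwrite(f"pics/{n}7full.png",im)
    cv2.imwrite(f"pics/{n}7.png",cv2.resize(im[a:b,c:d],None,fx=5,fy=5,interpolation=cv2.INTER_CUBIC))
E
```

```text
time_s: 11.4
ee_pos: [0.6171, 0.0551, 0.1931]
eef_rot: [-3.141, -0.766, 2.725]
force: [-0.9, -0.3, 0.0]
grip_width: 0.0893
```

View pics/scene7full.png

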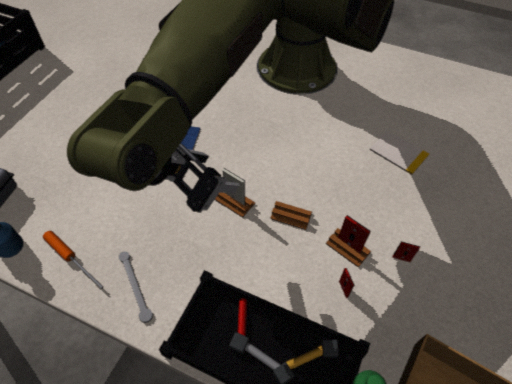

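View pics/top7.png

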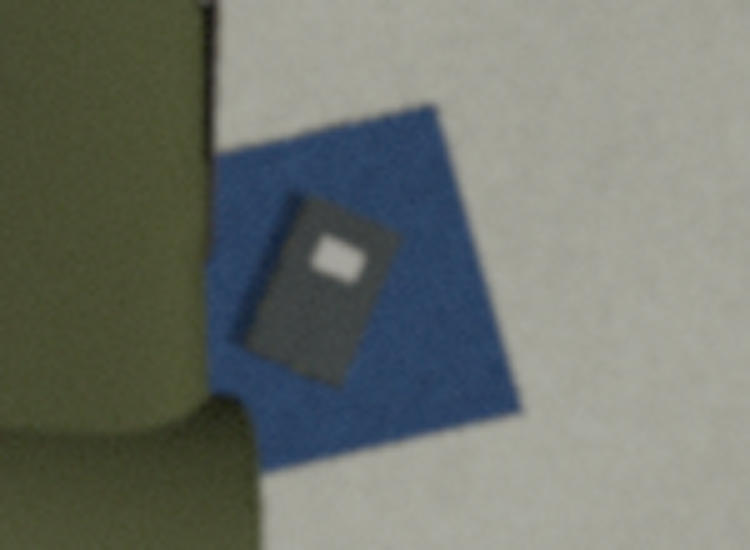

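View pics/scene7.png

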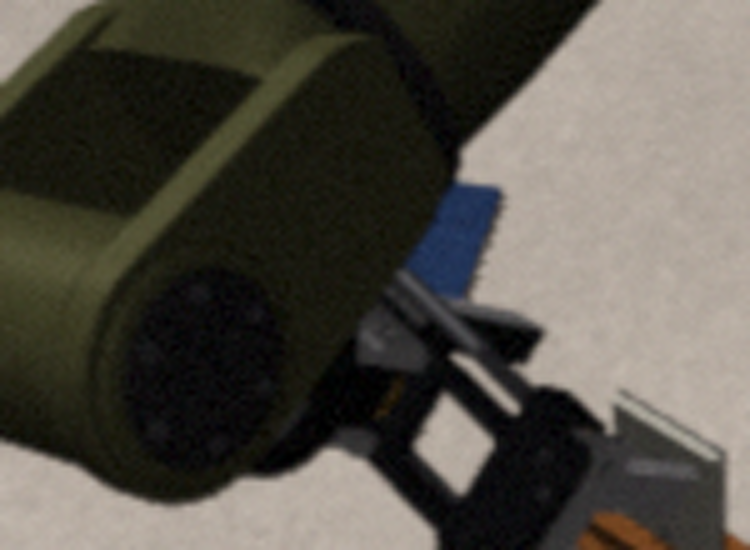

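The plate is flat and dark side up with the sticker visible; its corners in the top crop are (302,192), (402,236), (340,386) and (242,345).

```bash
python3 - <<'E'
from h import *
c=np.array([w("top",300+u/5-.4,170+v/5-.4,.012) for u,v in[(302,192),(402,236),(340,386),(242,345)]])
print(c,c.mean(0),np.linalg.norm(c[0]-c[1]),np.linalg.norm(c[1]-c[2]))
o=np.array([.4837,-.2147]);e=c.mean(0)[:2]-o;print(e)
E
```

```text
[[ 0.54168414 -0.20161605  0.012     ]
 [ 0.51607498 -0.25979302  0.012     ]
 [ 0.42766406 -0.22056533  0.012     ]
 [ 0.45091561 -0.1639935   0.012     ]] [ 0.4840847  -0.21149197  0.012     ] 0.06356405745342293 0.09672281729252508
[0.0003847  0.00320803]
```

View pics/top7full.png

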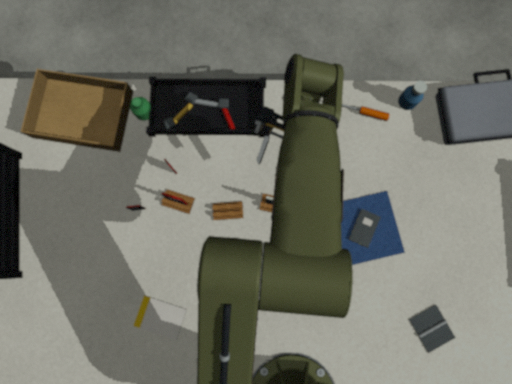

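```bash
python3 -c "
from station import ctrl,status
o=status.get_obs();print(o['force'],o['joint_vel'].round(3) if hasattr(o['joint_vel'],'round') else o['joint_vel']);print(ctrl.hand_in())"
```

```text
[ 0.47182953 -0.05625966 -0.20733561] [-0.016 -0.003  0.005  0.002 -0.002  0.002]
the job is handed in; nothing more can be done
None
```

The brass plate is lying face down and flat on the blue mat, with its dark back and white sticker showing, and the job is handed in. I gripped it across its width, lifted it straight out and turned it face down. I then rested its lower edge on the mat (vertical force went from about -1 to +5 N) and let go, so it tipped onto its face.

**Final checks:**
- **Position:** the plate's centre measured about 3 mm from the mat's middle. That is close to the camera's 2 mm calibration error.
- **Other plates:** the last scene picture shows the white and red plates still standing in their stands. The gripper partly hides the white one, and I did not measure either for small shifts.
- **Robot and time:** the gripper was clear of everything with near-zero force, and the clock was at about 11.5 s of the 38 s allowed.

No check failed or disagreed.

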